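Free the stuck spice jar

TASK

The spice jar with the white, red and orange label and the gold-brown cap top is wedged tight between the two cork pads of its small wooden stand. Before you pull, and while it is still down in the stand, rock it firmly to one side and then to the other, towards each cork pad, so that both pads are pushed back and it is loose; then lift it out and set it down gently, upright, anywhere fully on the wooden chopping board, and let go.

Things in the scene. Friction and masses are not known exactly. Their poses are not given: they have to be found in the camera images.
- jar_center (a point): Centre, half-way up, of the stuck jar: glass, dark cap with gold-brown top, white, red and orange label; cylinder 41 mm across, 105 mm tall, z up, 0.11 kg. It starts upright in its stand, x and y along the stand's, base 13 mm and top 118 mm above the worktop: grip it 85 to 105 mm above the worktop. A straight pull needs about 30 N and does not count; loose, it lifts out freely.
- jar_holder: Fixed beech stand under the stuck jar, 70 (x) x 140 (y) x 53 mm high; origin at the middle of its underside. The jar stands on a narrow ridge along x, 13 mm up, foot held between low stops, and rocks on it towards +y or -y, where the cork pads squeeze it 30 to 52 mm above the worktop. Rails 31 mm high hold it in x. A like stand nearby holds an unwanted jar, all-black cap, black label.
- jar_holder_left (a joint): Slide, in m, of the cork pad on the stand's +y side of the stuck jar: about 0 (-1 to 0 mm) while it squeezes the jar, growing to 0.008 as the jar pushes it back. It gives at 10 to 15 N sideways at the jar's cap and stays where it is pushed. Tilting the jar about its foot towards +y by 8 degrees pushes it back 2 to 3 mm, by 12 degrees 4 to 5 mm; 1.5 mm is enough.
- jar_holder_right (a joint): Slide, in m, of the cork pad on the stand's -y side of the stuck jar: about 0 (-1 to 0 mm) while it squeezes the jar, growing to 0.008 as the jar pushes it back. It gives at 10 to 15 N sideways at the jar's cap and stays where it is pushed. Tilting the jar about its foot towards -y by 8 degrees pushes it back 2 to 3 mm, by 12 degrees 4 to 5 mm; 1.5 mm is enough.
- board: Wooden chopping board lying flat and fixed, 240 mm along its x, 360 mm along its y, 22 mm thick; origin at the centre of its underside, on the worktop. Nothing else stands on it.
There are look-alikes about, which are no part of the job. What is shaped like the part that bears jar_center but blue or pink is not meant.

How it is judged:
On the way, in this order (a step that is already met when the one before it is completed fails the run):
1. the jar, still down in its stand, has been rocked to one side: one pad is pushed back by 1.5 mm or more (height (world z) of jar_center below 0.078 m and value of joint any of jar_holder_left, jar_holder_right above 0.0015 m), for 0.1 s.
2. the jar, still down in its stand, has been rocked to the other side too: both pads are pushed back by 1.5 mm or more (height (world z) of jar_center below 0.078 m and value of joint each of jar_holder_left, jar_holder_right above 0.0015 m), for 0.1 s.
At the end, for the whole second after the job is handed in: The jar stands upright (within 0.15 rad) and still on the chopping board, its centre within 105 mm (board x) and 165 mm (board y) of the board's middle and 66 to 83 mm above the board's underside (x of jar_center in the frame of board between -0.105 and 0.105 m and y of jar_center in the frame of board between -0.165 and 0.165 m and z of jar_center in the frame of board between 0.0665 and 0.0825 m and angle between jar_center's own z axis and vertical below 0.15 rad and linear speed of jar below 0.02 m/s); the robot touches nothing.
It fails at once if the jar is dropped or slammed onto the board (faster than 0.6 m/s within 40 mm of standing on it) (x of jar_center in the frame of board between -0.12 and 0.12 m and y of jar_center in the frame of board between -0.18 and 0.18 m and z of jar_center in the frame of board below 0.1145 m and linear speed of jar above 0.6 m/s).
It also fails if it takes over 54 s, if anything falls off the work surface, if the arm or the gripper's body presses on something with over 40 N, if the wrist force passes 120 N, or if a joint passes its speed limit or range.

ROBOT

A 7-joint arm with a two-finger parallel gripper is mounted at the origin on a cart in front of the work surface, level with it; the furniture and walls round the work are solid. World frame = base frame: x ahead of the robot, y to its left, z up, the work surface at z = 0. Lengths are in m, angles in rad, forces in N, time in s.
With the tool pointing down it reaches from about 0.4 to 0.85 m from the base axis. Payload 10.4 kg.
Tool frame: the origin (TCP) lies at the very end of the fingers, on their centre line; the grasp point (between the pads) lies 19 mm behind it; z points along the fingers, y is the line along which they close (so a half turn about z gives the same grasp; the last joint's range is limited). The gripper opens to 87 mm and grips with 3 to 60 N. Pads are 19 mm wide; open, the fingers measure 117 mm over their backs; the gripper's body (75 mm by 190 mm) begins 51 mm behind the grasp point.
Start: joints at [-1.32, 0.332, -0.065, 1.46, 0.022, 1.35, -0.088], TCP at [0.169, 0.602, 0.223] pointing down, gripper open.
Joint ranges: [-2.6, 2.6], [-0.5, 2.12], [-1.47, 1.34], [0.16, 2.42], [-1.27, 4.41], [0.06, 2.06], [-2.6, 2.6]. Speed limits (rad/s): [2.22, 2.22, 2.79, 2.79, 3.14, 3.14, 3.14].

INTERFACE

Orientations are given as a unit quaternion [x, y, z, w].
In Python, from bench import * gives the robot as it stands.
- The arm moves only by the tool step_arm, never from a script. Its arguments are lists of equal length, an entry for each row: "delta_pos": the shift along the world's x, y, z in units of 25 mm (1.0 is 25 mm), a list of three; "turn": the turn about the world's z in units of 0.12 rad (1.0 is 0.12 rad). In form: {"delta_pos": [[tx, ty, tz], ...], "turn": [turn, ...]}. A call has 1 to 12 rows; each row shifts and turns the commanded pose from where the row before left it; what a row does not reach is not made up. A row lasts 1/10 s, in which the tool goes at most 50 mm and 8.59 degrees, less where a joint would pass 70% of its speed; a pose out of reach is approached as far as the arm can. A call with a number of a shift or a turn outside -1 to 1 is refused whole. A call with a gripper value outside its range is refused whole. "grip" is the closure, from 0 (fully open) to 1 (shut), set as the call begins (left out, the last holds). The fingers move at their own pace and stop on an object; "newtons" is the grip in N (left out, the last holds). Time passes only in rows, so rows that do not move let the fingers close. It gives the time, the measured TCP pose, the force, the opening and the grip force at its end, in the units of the state.
- read_state(): the state, without advancing time (a new reading comes with each control period).
- camera(name): name is "scene" or "top" or "wrist"; returns a dict with "image" (400x640x3 uint8, red, green, blue), "z_map" (400x640 float32, m along the optical axis (not along the pixel's ray), 0 where there is no reading), "mtx" (3x3 intrinsics, pixels), "view" (4x4, takes a point from world to camera coordinates). Camera axes: x right, y up, looking along -z (the intrinsics and any distortion apply to the point x, -y, -z); pixel columns grow to the right and rows downward; lengths in m; the calibration is good to about 2 mm. A picture is of the moment at which its call begins.
- close_job(): hands the job in; it is judged then, once.
The state is a dict: "time": time; "joint_positions": joint angles; "joint_vel": joint speeds; "joint_torque": joint torques, N m; "ee_pos": TCP position; "eef_rot": TCP orientation; "ft_force": force on the tool from outside, world axes, zero at the start; "torque": the same for the moment, N m; "width": finger opening in m; "grip_force": force on a finger pad.
Only numpy, scipy, OpenCV 4.12 (cv2) and the standard library are available. Lean on these libraries where they do the work, as an engineer would, in place of code of your own. Each camera call takes 0.05 s, during which the arm holds its last target. There are 200 camera calls.

## Working session

There is one attempt and no reset: what is moved stays moved. The work goes in short steps, Python scripts to look and compute and a tool call to move; the robot and the scene stay as the last step left them, time stands still between calls to the robot, and variables do not carry over. Pictures are saved under pics/ and viewed, at most 10 in all, crops included, and the job is handed in when it is done.

Besides the shell and the picture viewer there is one more tool, called after ">>>" in YAML: its name, and indented under it one key for each argument. step_arm: Moves the arm, as the interface text tells. Shifts and turns lie within -1 to 1; 1 stands for 25 mm of shift or 0.12 rad of turn. Its arguments: {"type":"object","properties":{"delta_pos":{"type":"array"},"turn":{"type":"array"},"grip":{"type":"number"},"newtons":{"type":"number"}},"required":["delta_pos","turn"]}

```bash
mkdir -p pics
cat > h.py <<'E'
from bench import *
import numpy as np, cv2
def pts(c):
    z=c["z_map"]; K=np.array(c["mtx"]); V=np.linalg.inv(np.array(c["view"]))
    v,u=np.mgrid[0:400,0:640]
    p=np.stack([(u-K[0,2])/K[0,0]*z,-(v-K[1,2])/K[1,1]*z,-z,np.ones_like(z)],-1)
    return (p@V.T)[...,:3]
E
python3 - <<'E'
from h import *
s=read_state(); print(s)
for n in("scene","top"):
    c=camera(n); np.savez(n,img=c["image"],P=pts(c)); cv2.imwrite(f"pics/{n}1.png",c["image"][...,::-1])
E
```

```text
{'time': 0.0, 'joint_positions': array([-1.31959713,  0.332847  , -0.06471518,  1.46093573,  0.02166027,
        1.34988589, -0.08852733]), 'joint_vel': array([-2.47150992e-04, -1.49462868e-03,  7.27014898e-05,  5.66099954e-04,
       -1.14062566e-03, -1.81393701e-03, -2.43162421e-03]), 'joint_torque': array([ 1.60714603e-04, -6.23236370e+01,  2.48915702e-02, -3.89915729e+01,
       -6.13127556e-02,  3.93117161e-02,  1.23776317e-04]), 'ee_pos': array([0.16890836, 0.60135011, 0.22177219]), 'eef_rot': array([ 1.36461880e-01,  9.90645083e-01, -6.88559042e-04, -3.54741981e-05]), 'ft_force': array([-0.01445474,  0.46360984, -0.40704177]), 'torque': array([-0.02999927,  0.04607614, -0.01504394]), 'grip_force': 0.0, 'width': 0.08674674042580134}
```

View pics/scene1.png

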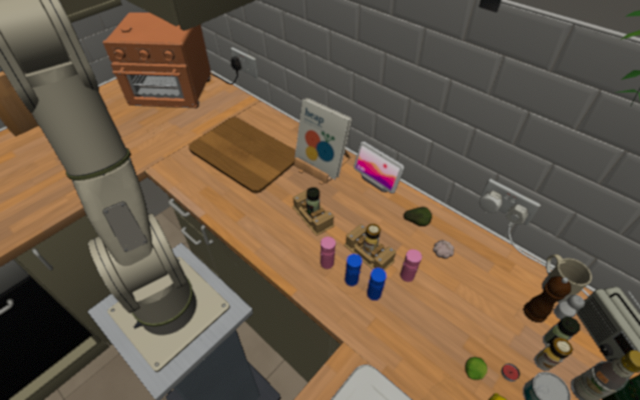

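View pics/top1.png

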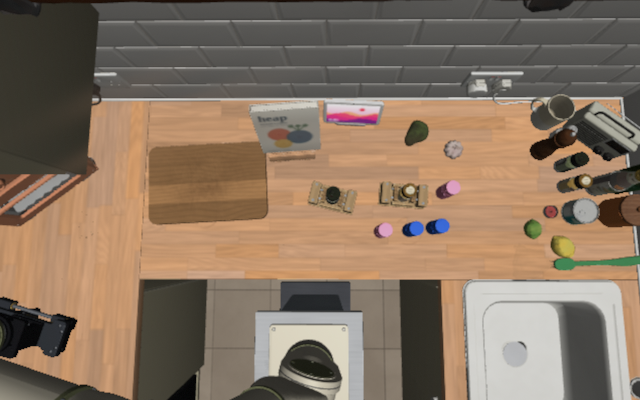

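The scene view shows two stands: a black-capped jar at (313,197) and a gold-brown-capped one at (373,233). In the top view they are at (333,195) and (407,190). The blue and pink jars are decoys, and the board is at (208,182) in the top view. The gold-brown cap fits the description, so I'll confirm it in a crop and measure.

Run:
```python
from h import *
t=np.load("top.npz");s=np.load("scene.npz")
a=cv2.resize(s["img"][180:280,280:420],None,fx=4,fy=4,interpolation=2)
b=cv2.resize(t["img"][160:230,370:450],None,fx=4,fy=4,interpolation=2)
o=np.zeros((400,800,3),np.uint8);o[:, :560]=a[:400];o[:280,560:]=b[:280,40:280]
cv2.imwrite("pics/crop1.png",o[...,::-1])
for n,d in(("top",t),("scene",s)):
    P=d["P"].reshape(-1,3)
    for nm,px in (("gold",(190,407) if n=="top" else (230,373)),("black",(195,333) if n=="top" else (192,313))):
        c=d["P"][px]; r=np.hypot(*(P[:,:2]-c[:2]).T)
        for lo,hi,R in((.1,.13,.05),(.04,.062,.1)):
            q=P[(r<R)&(P[:,2]>lo)&(P[:,2]<hi)]
            if len(q)<6: print(n,nm,lo,len(q)); continue
            (x,y),(w,h),an=cv2.minAreaRect(q[:,:2].astype(np.float32))
            print(n,nm,lo,len(q),np.round([x,y,w,h,an],3),"zmed",np.median(q[:,2]).round(3))
P=t["P"][138:228,143:272].reshape(-1,3); q=P[(P[:,2]>.014)&(P[:,2]<.03)]
print("board",cv2.minAreaRect(q[:,:2].astype(np.float32)),np.median(q[:,2]))
```

```text
top gold 0.1 181 [ 0.496 -0.281  0.038  0.039  5.189] zmed 0.118
top gold 0.04 572 [ 0.462 -0.279  0.137  0.133 85.137] zmed 0.053
top black 0.1 177 [ 0.487 -0.068  0.038  0.039  0.503] zmed 0.118
top black 0.04 561 [ 4.8800e-01 -6.9000e-02  1.3600e-01  6.4000e-02  7.5989e+01] zmed 0.053
scene gold 0.1 200 [ 4.9500e-01 -2.8100e-01  4.1000e-02  3.8000e-02  4.1316e+01] zmed 0.119
scene gold 0.04 637 [ 4.9500e-01 -2.8100e-01  1.3700e-01  6.5000e-02  8.4611e+01] zmed 0.054
scene black 0.1 169 [ 4.8900e-01 -6.9000e-02  4.3000e-02  3.9000e-02  4.2586e+01] zmed 0.119
scene black 0.04 465 [ 4.8300e-01 -6.9000e-02  1.3700e-01  6.3000e-02  8.0017e+01] zmed 0.054
board ((0.5372920632362366, 0.3024909496307373), (0.24155008792877197, 0.3826806843280792), 3.118419647216797) 0.02090433167354
```

View pics/crop1.png

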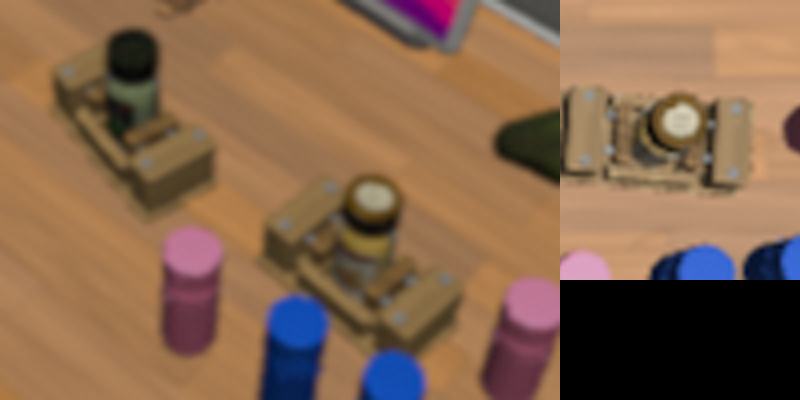

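The crop confirms it: the jar at scene (373,233) has the gold-brown cap top and a light, orange-brown label, while the other at (313,197) has a black cap. It stands at (0.495,-0.281), with the stand's long axis along about (0.09,0.995). I'll grip across the stand's x axis so that the jar can pivot towards the pads.

>>> step_arm:
  delta_pos:
    - [1, -1, 0]
    - [1, -1, 0]
    - [1, -1, 0]
    - [1, -1, 0]
    - [1, -1, 0]
    - [1, -1, 0]
    - [1, -1, 0]
    - [1, -1, 0]
    - [1, -1, 0]
    - [1, -1, 0]
    - [1, -1, 0]
    - [1, -1, 0]
  turn: [0, 0, 0, 0, 0, 0, 0, 0, 0, 0, 0, 0]
  grip: 0

```text
time: 1.3
ee_pos: [0.4697, 0.3005, 0.2223]
eef_rot: [0.136, 0.991, -0.0, -0.0]
ft_force: [-0.1, 0.9, -0.7]
width: 0.0873
grip_force: 0.0
```

>>> step_arm:
  delta_pos:
    - [0, -1, 0]
    - [0, -1, 0]
    - [0, -1, 0]
    - [0, -1, 0]
    - [0, -1, 0]
    - [0, -1, 0]
    - [0, -1, 0]
    - [0, -1, 0]
    - [0, -1, 0]
    - [0, -1, 0]
    - [0, -1, 0]
    - [0, -1, 0]
  turn: [-0.4, -0.4, -0.4, -0.4, -0.4, -0.4, -0.4, -0.4, -0.4, -0.4, -0.4, -0.4]

```text
time: 2.5
ee_pos: [0.4689, -0.0004, 0.2226]
eef_rot: [0.414, 0.91, 0.0, 0.0]
ft_force: [-0.1, -0.2, -0.2]
width: 0.0872
grip_force: 0.0
```

>>> step_arm:
  delta_pos:
    - [0, -1, 0]
    - [0, -1, 0]
    - [0, -1, 0]
    - [0, -1, 0]
    - [0, -1, 0]
    - [0, -1, 0]
    - [0, -1, 0]
    - [0, -1, 0]
    - [0, -1, 0]
    - [0, -1, 0]
    - [0, -0.8, 0]
    - [0, 0, 0]
  turn: [-0.6, -0.6, -0.6, -0.6, -0.6, -0.6, -0.6, -0.6, -0.6, -0.6, -0.6, 0]

```text
time: 3.7
ee_pos: [0.468, -0.2722, 0.2226]
eef_rot: [0.735, 0.678, -0.001, 0.001]
ft_force: [0.3, 0.1, -0.1]
width: 0.0871
grip_force: 0.0
```

Run:
```python
from h import *
c=camera("wrist"); P=pts(c); cv2.imwrite("pics/w1.png",c["image"][...,::-1])
P=P.reshape(-1,3); r=np.hypot(P[:,0]-.495,P[:,1]+.281)
for lo,hi,R in((.112,.124,.04),(.048,.057,.085),(.09,.11,.2)):
    q=P[(r<R)&(P[:,2]>lo)&(P[:,2]<hi)]
    if len(q)>5: print(lo,len(q),cv2.minAreaRect(q[:,:2].astype(np.float32)),np.median(q[:,2]))
t=np.load("top.npz")["P"].reshape(-1,3); r=np.hypot(t[:,0]-.495,t[:,1]+.281)
q=t[(r<.09)&(t[:,2]>.046)&(t[:,2]<.06)]; print("top",len(q),cv2.minAreaRect(q[:,:2].astype(np.float32)))
q=t[(r<.2)&(r>.03)&(t[:,2]>.08)&(t[:,2]<.14)]
k=cv2.kmeans(q[:,:2].astype(np.float32),4,None,(3,50,1e-4),5,0)[2]; print(k)
```

```text
0.112 1329 ((0.4963659942150116, -0.2828477919101715), (0.03896615654230118, 0.0393272265791893), 73.9887924194336) 0.11889857254557717
0.048 2879 ((0.4706002175807953, -0.2801510691642761), (0.13497348129749298, 0.11646535247564316), 84.58789825439453) 0.053443613057569284
0.09 4019 ((0.4451439082622528, -0.30956172943115234), (0.14336395263671875, 0.24025371670722961), 5.52835750579834) 0.10577851302436109
top 520 ((0.46802204847335815, -0.27970027923583984), (0.13725048303604126, 0.12040911614894867), 85.13683319091797)
[[ 0.38698345 -0.21252476]
 [ 0.504851   -0.40309644]
 [ 0.4868909  -0.08440283]
 [ 0.39451507 -0.3339868 ]]
```

View pics/w1.png

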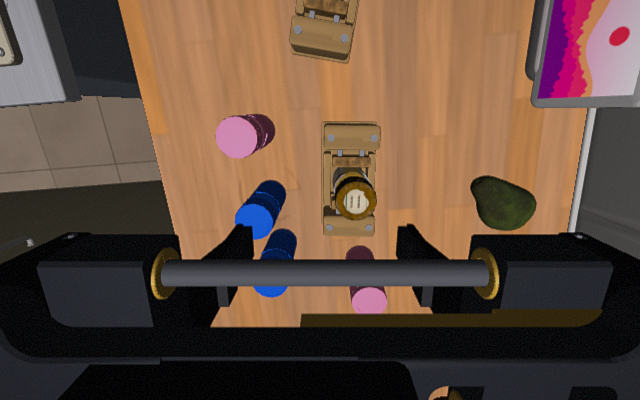

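The wrist view shows the gold-capped jar at (355,195), with its stand upright in the image and so aligned with the gripper. The cap centre is at (0.496,-0.282). I'll align over it and descend.

>>> step_arm:
  delta_pos:
    - [0.56, -0.2, 0]
    - [0.56, -0.18, 0]
    - [0, 0, -0.8]
    - [0, 0, -0.8]
    - [0, 0, -0.8]
    - [0, 0, -0.8]
    - [0, 0, -0.8]
    - [0, 0, -0.8]
    - [0, 0, -0.6]
    - [0, 0, -0.46]
    - [0, 0, 0]
    - [0, 0, 0]
  turn: [-0.05, 0, 0, 0, 0, 0, 0, 0, 0, 0, 0, 0]

```text
time: 4.95
ee_pos: [0.4972, -0.2779, 0.0765]
eef_rot: [0.734, 0.679, 0.0, 0.0]
ft_force: [0.2, -0.1, -0.2]
width: 0.0871
grip_force: 0.0
```

>>> step_arm:
  delta_pos:
    - [0, 0, 0]
    - [0, 0, 0]
    - [0, 0, 0]
    - [0, 0, 0]
    - [0, 0, 0]
    - [0, 0, 0]
    - [0, 0, 0]
    - [0, 0, 0]
    - [0, 0, 0]
    - [0, 0, 0]
  turn: [0, 0, 0, 0, 0, 0, 0, 0, 0, 0]
  grip: 1
  newtons: 40

```text
time: 5.95
ee_pos: [0.4975, -0.2778, 0.0762]
eef_rot: [0.734, 0.679, 0.0, 0.0]
ft_force: [4.2, -1.2, -2.5]
width: 0.0398
grip_force: 40.0
```

>>> step_arm:
  delta_pos:
    - [0.01, 0.12, 0]
    - [0.01, 0.12, -0.01]
    - [0.01, 0.12, -0.01]
    - [0.01, 0.12, -0.01]
    - [0.01, 0.12, -0.02]
    - [0.01, 0.12, -0.02]
    - [0, 0, 0]
    - [0, 0, 0]
    - [0, 0, 0]
  turn: [0, 0, 0, 0, 0, 0, 0, 0, 0]
  newtons: 50

```text
time: 6.85
ee_pos: [0.4987, -0.2666, 0.0774]
eef_rot: [0.735, 0.678, -0.001, 0.005]
ft_force: [-3.9, -14.9, 18.0]
width: 0.0394
grip_force: 50.0
```

Run:
```python
from h import *
c=camera("scene"); s=read_state(); print(s["ee_pos"],s["ft_force"],s["torque"])
cv2.imwrite("pics/s2.png",cv2.resize(c["image"][190:280,310:430],None,fx=5,fy=5,interpolation=2)[...,::-1])
```

```text
[ 0.49871785 -0.26659495  0.07744116] [ -2.68056212 -16.4377652   17.29911562] [-4.19013927  0.74176185  0.03867122]
```

View pics/s2.png

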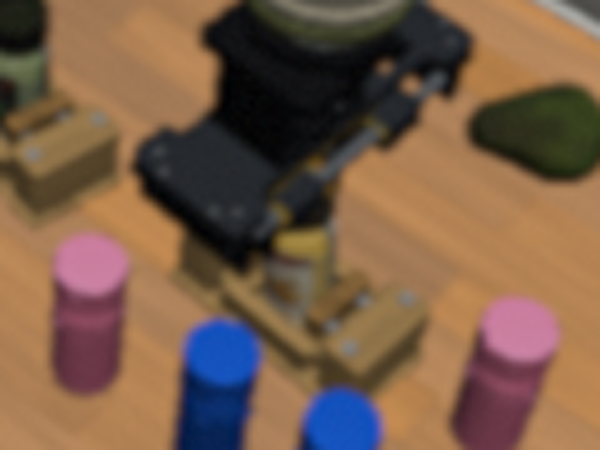

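The image shows the jar leaning towards the stand's +y end, still seated. The TCP moved 11 mm of the commanded 18 at about 16 N, so I'll push further.

>>> step_arm:
  delta_pos:
    - [0.01, 0.12, 0.02]
    - [0.01, 0.12, 0]
    - [0.01, 0.12, 0]
    - [0, 0, 0]
    - [0, 0, 0]
    - [0, 0, 0]
    - [0, 0, 0]
  turn: [0, 0, 0, 0, 0, 0, 0]

```text
time: 7.6
ee_pos: [0.4997, -0.2555, 0.0774]
eef_rot: [0.735, 0.678, -0.001, 0.003]
ft_force: [-2.8, -10.8, 16.0]
width: 0.0395
grip_force: 50.0
```

>>> step_arm:
  delta_pos:
    - [-0.013, -0.18, 0.02]
    - [-0.013, -0.18, 0.02]
    - [-0.013, -0.18, 0.01]
    - [-0.013, -0.18, 0]
    - [-0.013, -0.18, 0]
    - [-0.013, -0.18, 0]
    - [-0.013, -0.18, 0]
    - [0, 0, 0]
    - [0, 0, 0]
  turn: [0, 0, 0, 0, 0, 0, 0, 0, 0]

```text
time: 8.5
ee_pos: [0.4996, -0.2784, 0.08]
eef_rot: [0.733, 0.68, 0.004, -0.001]
ft_force: [-7.4, 22.0, 47.5]
width: 0.0404
grip_force: 50.2
```

>>> step_arm:
  delta_pos:
    - [-0.013, -0.16, -0.01]
    - [-0.013, -0.16, -0.01]
    - [-0.013, -0.16, -0.01]
    - [-0.013, -0.16, -0.01]
    - [-0.013, -0.16, -0.01]
    - [0, 0, 0]
    - [0, 0, 0]
    - [0, 0, 0]
    - [0, 0, 0]
  turn: [0, 0, 0, 0, 0, 0, 0, 0, 0]

```text
time: 9.4
ee_pos: [0.4984, -0.3002, 0.0793]
eef_rot: [0.733, 0.68, 0.003, 0.0]
ft_force: [-5.5, 16.7, 45.6]
width: 0.04
grip_force: 50.0
```

Run:
```python
from h import *
c=camera("scene"); s=read_state(); print(s["ee_pos"],s["ft_force"],s["torque"])
cv2.imwrite("pics/s3.png",cv2.resize(c["image"][200:280,320:430],None,fx=6,fy=6,interpolation=2)[...,::-1])
```

```text
[ 0.49849091 -0.30020107  0.07935294] [-5.85496115 16.24794595 45.18029689] [ 3.8988626   1.76825119 -0.02402425]
```

View pics/s3.png

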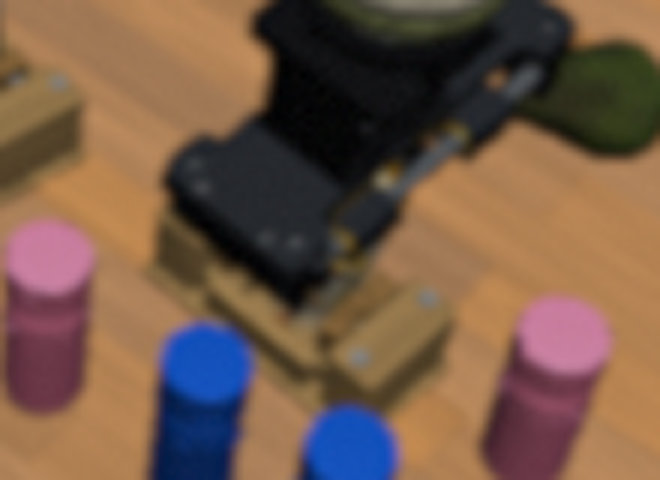

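>>> step_arm:
  delta_pos:
    - [0.013, 0.15, 0.05]
    - [0.013, 0.15, 0.05]
    - [0.013, 0.15, 0.03]
    - [0.013, 0.15, 0.02]
    - [0.013, 0.15, 0]
    - [0.013, 0.15, 0]
    - [0, 0.06, 0]
    - [0, 0, 0]
    - [0, 0, 0]
    - [0, 0, 0]
  turn: [0, 0, 0, 0, 0, 0, 0, 0, 0, 0]

```text
time: 10.45
ee_pos: [0.4958, -0.2832, 0.0798]
eef_rot: [0.735, 0.678, -0.002, 0.002]
ft_force: [-4.8, -14.1, 9.8]
width: 0.0402
grip_force: 50.0
```

The sideways force hasn't vanished near the upright position, so I'll let go, back off and check the pads and the jar's lean.

>>> step_arm:
  delta_pos:
    - [0, 0, 0]
    - [0, 0, 0]
    - [0, 0, 0]
    - [0, 0, 0]
    - [0, 0, 0]
    - [0, 0, 0]
    - [0, 0, 0.8]
    - [0, 0, 0.8]
    - [0, 0, 0.8]
    - [0, 0, 0.8]
    - [0, 0, 0.8]
    - [0, 0, 0.8]
  turn: [0, 0, 0, 0, 0, 0, 0, 0, 0, 0, 0, 0]
  grip: 0

```text
time: 11.65
ee_pos: [0.4972, -0.2782, 0.1994]
eef_rot: [0.734, 0.679, 0.0, -0.0]
ft_force: [-0.4, 0.1, -0.2]
width: 0.0869
grip_force: 0.0
```

>>> step_arm:
  delta_pos:
    - [0, 0.8, 0.5]
    - [0, 0.8, 0.5]
    - [0, 0, 0]
  turn: [0, 0, 0]

```text
time: 11.95
ee_pos: [0.4986, -0.2359, 0.225]
eef_rot: [0.733, 0.681, 0.001, 0.001]
ft_force: [-0.2, 0.4, -0.6]
width: 0.0871
grip_force: 0.0
```

Run:
```python
from h import *
c=camera("wrist"); P=pts(c); print(read_state()["ee_pos"])
Q=P.reshape(-1,3); r=np.hypot(Q[:,0]-.495,Q[:,1]+.281)
m=(r<.05)&(Q[:,2]>.108)&(Q[:,2]<.13); q=Q[m]
print(len(q),cv2.minAreaRect(q[:,:2].astype(np.float32)))
A=np.c_[q[:,:2]-q[:,:2].mean(0),np.ones(len(q))]; print("cap plane slope deg, z",np.degrees(np.linalg.lstsq(A,q[:,2],rcond=None)[0][:2]),q[:,2].mean())
i=np.argwhere(m.reshape(400,640)).mean(0).astype(int); print(i)
a=max(i[0]-60,0);b=i[1]-80
cv2.imwrite("pics/w2.png",cv2.resize(c["image"][a:a+120,b:b+160],None,fx=5,fy=5,interpolation=2)[...,::-1])
```

```text
[ 0.49796917 -0.23720308  0.22418011]
558 ((0.49349018931388855, -0.2995243966579437), (0.01963258720934391, 0.03909700736403465), 85.89738464355469)
cap plane slope deg, z [ -3.88528838 -30.2846908 ] 0.1164930021994932
[250 324]
```

View pics/w2.png

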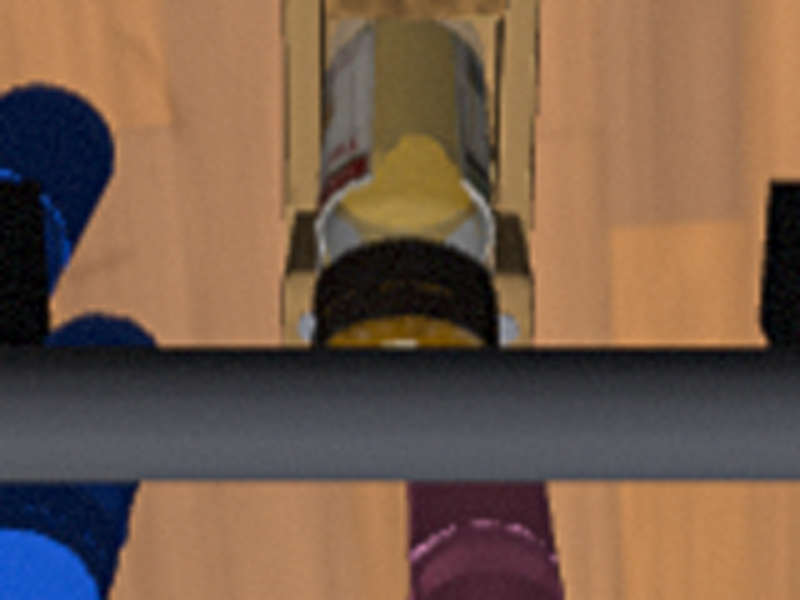

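The crop shows the jar leaning strongly towards -y, with its cap low in the crop, so the right pad is clearly pushed back. The left pad's face is just at the top edge, so I'll measure both pads from depth.

Run:
```python
from h import *
a=np.radians(-5.2); C=np.array([.4955,-.2815]); ex=np.array([np.cos(a),np.sin(a)]); ey=np.array([-ex[1],ex[0]])
c=camera("wrist"); np.savez("w3",P=pts(c),img=c["image"])
c2=camera("top"); np.savez("top2",P=pts(c2),img=c2["image"])
for n,P in(("top0",np.load("top.npz")["P"]),("scene0",np.load("scene.npz")["P"]),("top2",pts(c2)),("wrist",pts(c))):
    X=(P[...,:2]-C)@ex; Y=(P[...,:2]-C)@ey; Z=P[...,2]
    print(n)
    for y in np.arange(-.072,.073,.003):
        m=(abs(X)<.012)&(abs(Y-y)<.0015)
        if m.sum()>1: print(f"{y*1e3:.0f}:{np.median(Z[m])*1e3:.0f}",end=" ")
    print()
cv2.imwrite("pics/w3.png",cv2.resize(c["image"][90:270,210:430],None,fx=3.3,fy=3.3,interpolation=2)[...,::-1])
```

```text
top0
-69:48 -66:52 -63:53 -60:52 -57:54 -54:53 -51:53 -48:54 -45:54 -42:49 -39:34 -30:51 -27:53 -21:47 -18:118 -15:118 -12:120 -9:120 -6:119 -3:119 0:117 3:118 6:119 9:119 12:119 15:116 18:86 21:59 24:52 27:53 30:50 33:35 39:50 42:54 45:53 48:55 51:53 54:53 57:54 60:53 63:53 66:47 69:10 72:-2 
scene0
-72:3 -69:11 -66:43 -63:55 -60:55 -57:56 -54:56 -51:55 -48:56 -45:57 -42:54 -39:53 -36:46 -33:45 -30:49 -27:53 -24:55 -21:55 -18:84 -15:94 -12:118 -9:119 -6:120 -3:121 0:120 3:120 6:121 9:121 12:120 15:119 18:119 21:42 24:25 27:53 30:55 39:42 42:46 45:54 48:55 51:55 54:55 57:54 60:56 63:55 66:53 
top2
-12:614 -9:616 -6:620 -3:622 0:622 3:623 6:623 9:621 12:620 15:619 18:620 21:620 24:620 27:621 30:621 33:621 36:621 39:621 42:621 45:621 48:621 51:621 54:621 57:621 60:621 63:621 66:620 69:620 72:619 
wrist
-27:119 -24:120 -21:121 -18:122 -15:118 -12:112 -9:104 -6:97 -3:91 0:84 3:78 6:71 9:64 12:57 15:50 18:44 21:40 24:51 27:53 30:53 33:53 36:51 39:52 42:53 45:54 48:54 51:54 54:54 57:54 60:54 63:54 66:39 69:335 72:341
```

View pics/w3.png

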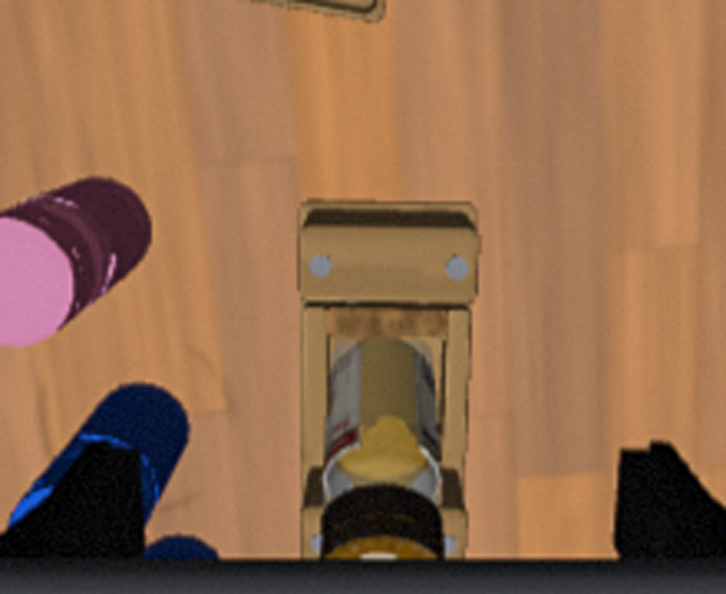

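The left pad now abuts its end block, having moved about 8 mm: its outer edge was at about 30 mm and is now at about 36 mm. The jar leans about 24° onto the right pad, whose face works out at about -28 mm against -20.5 mm originally, so both pads are pushed back. The centre height works out at about 0.066, so it's still seated. I'll turn the gripper to close along the stand's y, which brings the jar upright as it closes.

>>> step_arm:
  delta_pos:
    - [-0.02, -0.23, 0]
    - [-0.02, -0.23, 0]
    - [-0.02, -0.23, 0]
    - [-0.02, -0.23, 0]
    - [-0.02, -0.23, 0]
    - [-0.02, -0.23, 0]
    - [-0.02, -0.23, 0]
    - [-0.02, -0.23, 0]
    - [-0.02, -0.23, 0]
    - [-0.02, -0.23, 0]
    - [0, -0.23, 0]
    - [0, -0.25, 0]
  turn: [-1, -1, -1, -1, -1, -1, -1, -1, -1, -1, -1, -1]

```text
time: 13.3
ee_pos: [0.4916, -0.3089, 0.223]
eef_rot: [1.0, 0.024, -0.001, 0.0]
ft_force: [0.6, -0.6, -0.5]
width: 0.0867
grip_force: 0.0
```

>>> step_arm:
  delta_pos:
    - [0, 0, 0]
    - [0, 0, 0]
    - [0, 0, 0]
    - [0, 0, 0]
  turn: [-1, -0.1, 0, 0]

```text
time: 13.7
ee_pos: [0.4921, -0.3079, 0.2234]
eef_rot: [0.999, -0.038, -0.0, 0.0]
ft_force: [0.6, -0.2, -0.5]
width: 0.087
grip_force: 0.0
```

>>> step_arm:
  delta_pos:
    - [0.04, 0, -0.8]
    - [0, 0, -0.8]
    - [0, 0, -0.8]
    - [0, 0, -0.8]
    - [0, 0, -0.8]
    - [0, 0, -0.8]
    - [0, 0, -0.6]
    - [0, 0, -0.4]
    - [0, 0, 0]
    - [0, 0, 0]
  turn: [-0.1, 0, 0, 0, 0, 0, 0, 0, 0, 0]

```text
time: 14.7
ee_pos: [0.4935, -0.3081, 0.0791]
eef_rot: [0.999, -0.045, 0.0, 0.0]
ft_force: [0.5, -1.0, -0.3]
width: 0.087
grip_force: 0.0
```

>>> step_arm:
  delta_pos:
    - [0.02, 0.22, 0]
    - [0.02, 0.22, 0]
    - [0.02, 0.22, 0]
    - [0.02, 0.22, 0]
    - [0.02, 0.2, 0]
    - [0, 0, 0]
    - [0, 0, 0]
  turn: [0, 0, 0, 0, 0, 0, 0]

```text
time: 15.4
ee_pos: [0.4958, -0.2807, 0.0786]
eef_rot: [0.999, -0.045, 0.0, 0.0]
ft_force: [0.3, -0.8, 0.8]
width: 0.0872
grip_force: 0.5
```

>>> step_arm:
  delta_pos:
    - [0, 0, 0]
    - [0, 0, 0]
    - [0, 0, 0]
    - [0, 0, 0]
    - [0, 0, 0]
    - [0, 0, 0]
    - [0, 0, 0]
    - [0, 0, 0]
    - [0, 0, 0]
    - [0, 0, 0]
  turn: [0, 0, 0, 0, 0, 0, 0, 0, 0, 0]
  grip: 1
  newtons: 20

```text
time: 16.4
ee_pos: [0.4958, -0.2806, 0.0785]
eef_rot: [0.999, -0.045, -0.0, -0.0]
ft_force: [0.9, 0.2, 0.3]
width: 0.0415
grip_force: 19.7
```

>>> step_arm:
  delta_pos:
    - [0, 0, 0.1]
    - [0, 0, 0.1]
    - [0, 0, 0.2]
    - [0, 0, 0.2]
  turn: [0, 0, 0, 0]
  newtons: 25

```text
time: 16.8
ee_pos: [0.4957, -0.2809, 0.094]
eef_rot: [0.999, -0.045, 0.0, 0.0]
ft_force: [-1.1, 0.5, -1.2]
width: 0.0405
grip_force: 24.8
```

>>> step_arm:
  delta_pos:
    - [0, 0, 0.6]
    - [0, 0, 0.8]
    - [0, 0, 0.9]
    - [0, 0, 0.9]
    - [0, 0, 0.9]
    - [0, 0, 0.9]
    - [0, 0.2, 0.6]
    - [0, 0.4, 0.4]
    - [0, 0.6, 0]
    - [0, 0.8, 0]
    - [0, 0.9, 0]
    - [0, 0.9, 0]
  turn: [0, 0, 0, 0, 0, 0, 0, 0, 0, 0, 0, 0]

```text
time: 18.0
ee_pos: [0.4955, -0.1848, 0.2439]
eef_rot: [0.999, -0.045, -0.0, -0.0]
ft_force: [0.5, -0.5, -0.9]
width: 0.0404
grip_force: 24.8
```

>>> step_arm:
  delta_pos:
    - [0, 0.9, 0]
    - [0, 0.9, 0]
    - [0, 0.9, 0]
    - [0, 0.9, 0]
    - [0, 0.9, 0]
    - [0, 0.9, 0]
    - [0, 0.9, 0]
    - [0, 0.9, 0]
    - [0, 0.9, 0]
    - [0, 0.9, 0]
    - [0, 0.9, 0]
    - [0, 0.9, 0]
  turn: [0, 0, 0, 0, 0, 0, 0, 0, 0, 0, 0, 0]

```text
time: 19.2
ee_pos: [0.4955, 0.0851, 0.244]
eef_rot: [0.999, -0.045, 0.0, -0.0]
ft_force: [0.2, 0.1, -0.8]
width: 0.0406
grip_force: 24.8
```

>>> step_arm:
  delta_pos:
    - [0.2, 0.9, 0]
    - [0.2, 0.9, 0]
    - [0.2, 0.9, 0]
    - [0.2, 0.9, 0]
    - [0.2, 0.9, 0]
    - [0.2, 0.9, 0]
    - [0.2, 0.9, 0]
    - [0.2, 0.8, 0]
    - [0, 0.6, 0]
    - [0, 0.4, 0]
    - [0, 0, 0]
    - [0, 0, 0]
  turn: [0, 0, 0, 0, 0, 0, 0, 0, 0, 0, 0, 0]

```text
time: 20.4
ee_pos: [0.5358, 0.2859, 0.2438]
eef_rot: [0.999, -0.045, 0.0, 0.0]
ft_force: [-0.4, -0.1, -1.2]
width: 0.0406
grip_force: 24.8
```

Run:
```python
from h import *
c=camera("scene"); P=pts(c); s=read_state(); print(s["ee_pos"],s["width"],s["joint_positions"])
Q=P.reshape(-1,3); e=s["ee_pos"]
m=(np.hypot(Q[:,0]-e[0],Q[:,1]-e[1])<.05)&(Q[:,2]>.1)&(Q[:,2]<e[2]+.05)
for z in np.arange(.15,.3,.01):
    q=Q[m&(abs(Q[:,2]-z)<.005)]
    if len(q)>3: print(round(z,3),len(q),q.mean(0).round(3))
cv2.imwrite("pics/s4.png",cv2.resize(c["image"][70:220,160:360],None,fx=3.5,fy=3.5,interpolation=2)[...,::-1])
```

```text
[0.53594195 0.28554967 0.24385161] 0.0405527699067964 [-1.12471097  0.32802083  0.7140786   1.51258079 -0.21623283  1.38158485
 -2.05872362]
0.19 13 [0.525 0.275 0.193]
0.2 30 [0.525 0.276 0.2  ]
0.21 37 [0.526 0.276 0.21 ]
0.22 30 [0.523 0.276 0.221]
0.23 34 [0.525 0.276 0.23 ]
0.24 24 [0.522 0.279 0.239]
0.25 41 [0.523 0.275 0.25 ]
0.26 43 [0.523 0.276 0.26 ]
0.27 38 [0.523 0.275 0.269]
0.28 33 [0.52  0.282 0.28 ]
0.29 27 [0.519 0.283 0.29 ]
```

View pics/s4.png

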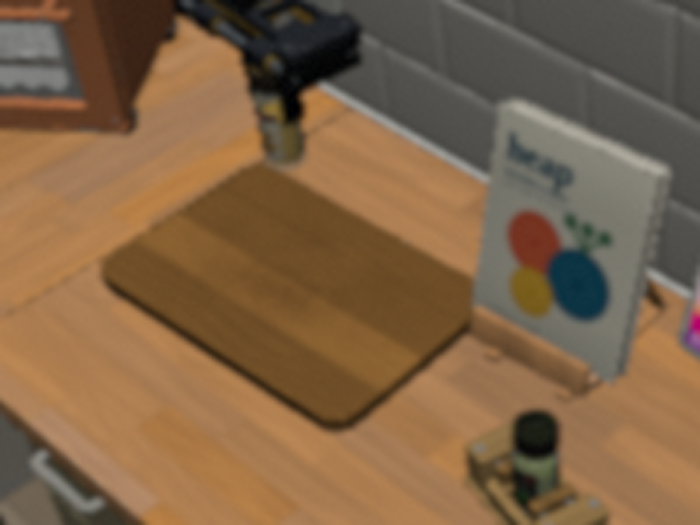

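The jar hangs vertically over the board (its side is straight from z 0.19 to 0.27), with the base about 0.18 to 0.187 up. I'll lower it, slowly at the end.

>>> step_arm:
  delta_pos:
    - [0, 0, -0.5]
    - [0, 0, -0.7]
    - [0, 0, -0.7]
    - [0, 0, -0.7]
    - [0, 0, -0.7]
    - [0, 0, -0.7]
    - [0, 0, -0.6]
    - [0, 0, -0.5]
    - [0, 0, -0.4]
    - [0, 0, -0.3]
    - [0, 0, 0]
    - [0, 0, 0]
  turn: [0, 0, 0, 0, 0, 0, 0, 0, 0, 0, 0, 0]

```text
time: 21.65
ee_pos: [0.5361, 0.2868, 0.0989]
eef_rot: [0.999, -0.045, 0.0, -0.0]
ft_force: [-0.5, 0.6, -1.7]
width: 0.0404
grip_force: 24.8
```

>>> step_arm:
  delta_pos:
    - [0, 0, -0.08]
    - [0, 0, -0.08]
    - [0, 0, -0.08]
    - [0, 0, -0.06]
    - [0, 0, 0]
    - [0, 0, 0]
  turn: [0, 0, 0, 0, 0, 0]

```text
time: 22.25
ee_pos: [0.5358, 0.2867, 0.0911]
eef_rot: [0.999, -0.045, -0.0, 0.0]
ft_force: [-0.9, -0.2, -0.7]
width: 0.0405
grip_force: 24.8
```

>>> step_arm:
  delta_pos:
    - [0, 0, -0.06]
    - [0, 0, -0.06]
    - [0, 0, 0]
    - [0, 0, 0]
  turn: [0, 0, 0, 0]

```text
time: 22.65
ee_pos: [0.5358, 0.2867, 0.088]
eef_rot: [0.999, -0.045, -0.0, 0.0]
ft_force: [-0.7, 0.8, -1.2]
width: 0.041
grip_force: 24.8
```

>>> step_arm:
  delta_pos:
    - [0, 0, -0.06]
    - [0, 0, -0.06]
    - [0, 0, 0]
    - [0, 0, 0]
  turn: [0, 0, 0, 0]

```text
time: 23.05
ee_pos: [0.5357, 0.2867, 0.085]
eef_rot: [0.999, -0.045, -0.0, 0.0]
ft_force: [0.1, -0.3, -1.2]
width: 0.0404
grip_force: 24.8
```

>>> step_arm:
  delta_pos:
    - [0, 0, -0.06]
    - [0, 0, -0.06]
    - [0, 0, 0]
    - [0, 0, 0]
  turn: [0, 0, 0, 0]

```text
time: 23.45
ee_pos: [0.5358, 0.2867, 0.082]
eef_rot: [0.999, -0.045, -0.0, 0.0]
ft_force: [-0.0, 0.9, -1.1]
width: 0.0407
grip_force: 24.8
```

>>> step_arm:
  delta_pos:
    - [0, 0, -0.06]
    - [0, 0, 0]
    - [0, 0, 0]
  turn: [0, 0, 0]

```text
time: 23.75
ee_pos: [0.5358, 0.2867, 0.0805]
eef_rot: [0.999, -0.045, -0.0, 0.0]
ft_force: [-0.2, 0.9, -1.8]
width: 0.0404
grip_force: 24.8
```

>>> step_arm:
  delta_pos:
    - [0, 0, -0.06]
    - [0, 0, -0.06]
    - [0, 0, 0]
    - [0, 0, 0]
  turn: [0, 0, 0, 0]

```text
time: 24.15
ee_pos: [0.5364, 0.2874, 0.0787]
eef_rot: [0.999, -0.045, 0.001, -0.001]
ft_force: [-1.5, 0.1, 7.3]
width: 0.0401
grip_force: 25.0
```

Run:
```python
from h import *
c=camera("scene"); s=read_state(); print(s["ee_pos"],s["ft_force"])
Q=pts(c).reshape(-1,3)
m=(abs(Q[:,0]-.525)<.02)&(abs(Q[:,1]-.276)<.04)
for z in np.arange(.01,.12,.006):
    q=Q[m&(abs(Q[:,2]-z)<.003)]
    if len(q)>1: print(round(z,3),len(q),q.mean(0).round(3))
```

```text
[0.53641593 0.28740741 0.07864508] [-1.16535825  0.03047184  7.4358199 ]
0.016 2 [0.523 0.251 0.018]
0.022 103 [0.522 0.266 0.022]
0.028 20 [0.523 0.271 0.028]
0.034 15 [0.526 0.277 0.035]
0.04 11 [0.522 0.278 0.04 ]
0.046 14 [0.522 0.278 0.047]
0.052 14 [0.524 0.276 0.051]
0.058 17 [0.526 0.275 0.058]
0.064 13 [0.523 0.28  0.064]
0.07 14 [0.525 0.276 0.069]
0.076 11 [0.518 0.283 0.075]
0.082 14 [0.521 0.279 0.083]
0.088 20 [0.526 0.272 0.088]
0.094 16 [0.522 0.277 0.094]
0.1 17 [0.52  0.279 0.1  ]
0.106 8 [0.521 0.275 0.106]
0.112 13 [0.52  0.286 0.112]
0.118 11 [0.519 0.275 0.118]
```

The jar is touching the board (7 N upward on the tool). I'll ease the pressure, open and withdraw.

>>> step_arm:
  delta_pos:
    - [0, 0, 0.04]
    - [0, 0, 0]
  turn: [0, 0]
  newtons: 8

```text
time: 24.4
ee_pos: [0.5357, 0.2868, 0.0786]
eef_rot: [0.999, -0.045, -0.0, 0.0]
ft_force: [-1.2, -0.8, 2.3]
width: 0.0407
grip_force: 8.0
```

>>> step_arm:
  delta_pos:
    - [0, 0, 0]
    - [0, 0, 0]
    - [0, 0, 0]
    - [0, 0, 0]
    - [0, 0, 0]
    - [0, 0, 0]
    - [0, 0, 0]
    - [0, 0, 0.3]
    - [0, 0, 0.5]
    - [0, 0, 0.8]
    - [0, 0, 0.8]
    - [0, 0, 0.8]
  turn: [0, 0, 0, 0, 0, 0, 0, 0, 0, 0, 0, 0]
  grip: 0

```text
time: 25.6
ee_pos: [0.5361, 0.2867, 0.1606]
eef_rot: [0.999, -0.045, 0.0, -0.0]
ft_force: [0.5, -0.1, -0.4]
width: 0.0867
grip_force: 0.0
```

>>> step_arm:
  delta_pos:
    - [0, 0, 0.8]
    - [0, 0, 0.8]
    - [0, 0, 0.8]
    - [0, 0, 0.4]
    - [0, 0, 0]
    - [0, 0, 0]
  turn: [0, 0, 0, 0, 0, 0]

```text
time: 26.2
ee_pos: [0.5356, 0.2867, 0.2282]
eef_rot: [0.999, -0.045, -0.0, 0.0]
ft_force: [-0.2, 0.6, -0.2]
width: 0.0872
grip_force: 0.0
```

Run:
```python
from h import *
c=camera("scene"); s=read_state(); print(s["ee_pos"],s["width"])
Q=pts(c).reshape(-1,3)
q=Q[(np.hypot(Q[:,0]-.536,Q[:,1]-.287)<.06)&(Q[:,2]>.12)&(Q[:,2]<.145)]
print(len(q),q.mean(0),cv2.minAreaRect(q[:,:2].astype(np.float32)))
cv2.imwrite("pics/s5.png",cv2.resize(c["image"][70:220,160:360],None,fx=3.5,fy=3.5,interpolation=2)[...,::-1])
```

```text
[0.53535677 0.28662775 0.22772126] 0.0869825902132675
90 [0.53137895 0.2856453  0.1278296 ] ((0.5314395427703857, 0.2874224781990051), (0.03773648664355278, 0.04074809327721596), 19.330402374267578)
```

View pics/s5.png

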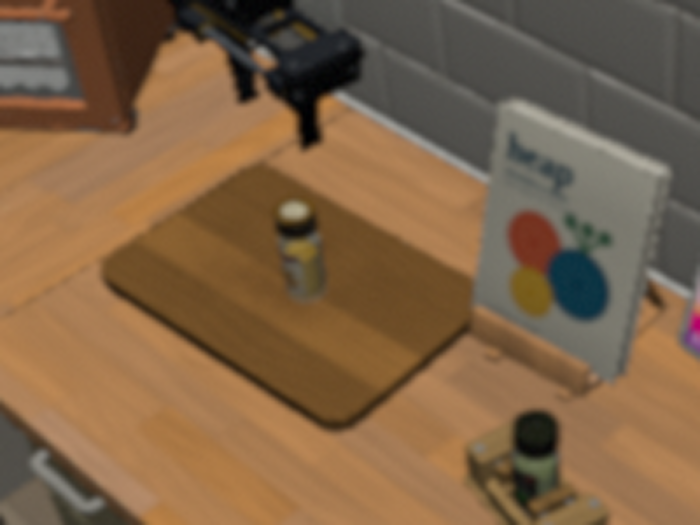

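The jar stands upright near the middle of the board at crop pixel (300,250), top at 0.128, and the gripper is clear of it.

```bash
python3 -c "
from bench import *
print(close_job())"
```

```text
the job is handed in; nothing more can be done
None
```

I rocked the jar loose towards both cork pads, lifted it out with almost no pull and set it upright near the middle of the chopping board. I let go and handed the job in at about 26 s; the hand-in returned no verdict.

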